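# Close up the loaded chip holder

## Robot

A 7-joint arm with a two-finger parallel gripper is mounted at the origin on a cart in front of the work surface, level with it; the furniture and walls round the work are solid. World frame = base frame: x ahead of the robot, y to its left, z up, the work surface at z = 0. Lengths are in m, angles in degrees, forces in N, time in s.
With the tool pointing down it reaches from about 0.425 to 1.025 m from the base axis. Payload 9.4 kg.
Tool frame: the origin (TCP) lies between the finger pads; the fingertips stand 25 mm ahead of it and the grasp point (between the pads) lies 6 mm ahead of it (r.nose_length is the distance from the TCP to the fingertips, in m); y points along the fingers, x is the direction in which the jaws open and shut, and the axes are right-handed (so a half turn about y gives the same grasp; the last joint's range is limited). The gripper opens to 93 mm and grips with 3 to 60 N. Pads are 15 mm wide; open, the fingers measure 128 mm over their backs; the gripper's body (75 mm by 188 mm) begins 65 mm behind the grasp point.
Start: joints at [66.022, 34.337, -0.143, 91.639, 0.103, 54.024, -4.572], TCP at [0.243, -0.683, 0.244] pointing down, gripper open.
Joint ranges: [-147.43, 147.43], [-19.82, 112.94], [-74.19, 73.91], [6.32, 146.72], [-59.91, 239.91], [6.04, 106.73], [-150.56, 150.56]. Speed limits (degrees/s): [127.2, 127.2, 172.46, 172.46, 180, 180, 180].

## Interface

Orientations are given as [roll, pitch, yaw] about the fixed x, y, z axes, in that order (R = Rz(yaw) Ry(pitch) Rx(roll)).
In Python, from station import r gives the robot as it stands.
- The arm moves only by the tool carry_out, never from a script. Its argument "plan" is a list that holds one entry, the list of rows, each a list of 4 numbers: the shift along the tool's x, y, z in cm, then the turn about the tool's y in degrees. A call has 1 to 5 rows; each row shifts and turns the pose as measured when the row begins, along the tool's axes as they then stand; what a row does not reach is not made up. A row lasts 1/10 s, in which the tool goes at most 50 mm and 8.59 degrees, less where a joint would pass 70% of its speed; a pose out of reach is approached as far as the arm can. A call is refused whole if a number of a shift passes 5 or a number of a turn 8.59, either way. A call with a gripper value outside its range is refused whole. "hand" is the closure, from -1 (fully open) to 1 (shut), set as the call begins (left out, the last holds). The fingers move at their own pace and stop on an object; "force" is the grip in N (left out, the last holds). Time passes only in rows, so rows that do not move let the fingers close. It gives the time, the measured TCP pose, the force and the opening at its end, in the units of the state.
- r.state(): the state, without advancing time (a new reading comes with each control period).
- r.get_image(name): name is "scene" or "top"; returns a dict with "image" (420x560x3 uint8, red, green, blue), "mtx" (3x3 intrinsics, pixels), "pose" (4x4, takes a point from camera to world coordinates). Camera axes: x right, y up, looking along -z (the intrinsics and any distortion apply to the point x, -y, -z); pixel columns grow to the right and rows downward; lengths in m; the calibration is good to about 2 mm. A picture is of the moment at which its call begins. There is no depth.
- r.job_done(): hands the job in, once; it reports no verdict.
The state is a dict: "clock": time; "joint_positions": joint angles; "joint_velocities": joint speeds; "joint_torque": joint torques, N m; "tcp_pos": TCP position; "tool_rot": TCP orientation; "wrist_force": force on the tool from outside, world axes, zero at the start; "wrist_torque": the same for the moment, N m; "width": finger opening in m.
Only numpy, scipy, OpenCV 4.12 (cv2) and the standard library are available. Lean on these libraries where they do the work, as an engineer would, in place of code of your own. Each camera call takes 0.05 s, during which the arm holds its last target.

## Task

The clear chip has been laid in the chip holder but still sticks out of its bed: push it fully home against the back stop. Then swing the hinged cover all the way down over it and lock the cover: press the sprung stud right in and turn it a quarter turn clockwise, so that it stays in and locked by itself. Do not tip or shift the vial, the round dish or the tweezers standing by.

Things in the scene. Friction and masses are not known exactly. Their poses are not given: they have to be found in the camera images.
- holder: Chip holder, fixed: aluminium block 170 x 124 mm with a flat deck 24 mm above the bench. Origin on the bench under it (block spans x -95..+75, y -62..+62 mm); x points from the open front (loading side) to the hinge at the back, y to the left seen from the front, z up. A steel slotted receptacle for the stud stands at x -22, y +36 mm, its top at z 36 mm.
- chip: Loose clear chip, 34 x 76 x 11 mm: a 2 mm thick foot plate of full size with a block 8 mm high on it, set back 2 to 4 mm from the ends. It lies flat on the deck between the rails, long side along the bed. Origin: centre of its underside; its own y runs along its length. Starts 18 to 36 mm short of home, sticking out to the front.
- chip_home (a point): Where the chip's origin belongs: on the deck, chip against the back stop (holder x +2, y -22, z 24 mm); axes as the holder's. The bed runs along the holder's x: two rails (7 mm high, 37 mm apart, holder x -28..+48 mm) and a back stop with its face at holder x +40 mm; the deck in front of x -28 mm is open.
- cover (a joint): Angle of the cover in rad: 0 = shut, lying level, grows as it opens upward and backward, up to 1.8. Starts wide open, at 1.1 to 1.6. The hinge is stiff (about 0.22 N m of friction): the cover stays where it is left and needs about 2 to 4 N at its free edge.
- cover_hinge (a point): Middle of the hinge axis, at the back (holder x +60, y 0, z 41 mm); the axis is parallel to the holder's y, at mid-thickness of the cover. The cover lifts at its front (free) edge. A lip under that edge (46 mm wide, on the chip's line) comes down 3 mm in front of a chip that is home, and lands on a chip that is not.
- cover_edge (a point): Middle of the cover's free edge, on its outer face (upper face when shut). White plate with a clear window, 105 mm from hinge axis to free edge, 120 mm wide, 6 mm thick; shut, its outer face is level at z 44 mm. Push the outer face near the free edge at holder y -60..+10 mm; the stud sits at y +36 mm, 82 mm from the hinge.
- stud_flange (a point): Centre of the upper face of the stud's round steel flange (42 mm across, 5 mm thick), on its axis. On it stands a black wing grip 10 mm thick, 36 mm long, 20 mm high. x points along the wing, z outward along the axis. With cover shut and stud out, this point is at z 58 mm, holder x -22, y +36 mm. Grip the wing, or press on the flange beside it.
- stud_press (a joint): How far the stud is pushed in, m: 0 = sprung out, 0.0075 = right in. The spring pushes back with 3 N when out, 9 N right in. With the cover shut it turns only while more than about 6.5 mm in; turned and let go, it comes back to about 3.5 mm and stays there, locked.
- stud_turn (a joint): Turn of the stud in rad, clockwise seen from above: 0 = unlocked (wing along the holder's x), 1.57 = end stop, locked (wing along the holder's y). Forced round without being pushed in, it climbs out of its slot and lifts the cover 2 mm: turn it back to 0 and begin again.
- vial: Bystander: glass vial with black cap, 25 mm across, 49 mm high, origin at the centre of its underside.
- petri_dish: Bystander: clear round dish, 60 mm across, 14 mm high, origin at the centre of its underside.
- tweezers: Bystander: tweezers lying flat, 115 mm long, 9 mm high, origin at the centre of the underside.
Not all that is in view belongs to the job. What is shaped like the chip but pink is not meant. There is more than one size of the holder; the job needs the larger.

How it is judged:
By the outcome, as a careful person would: the job done as asked, in the order asked, and still so for the second after the job is handed in, with the robot touching nothing.
It also fails if it takes over 58 s, if anything falls off the work surface, if the arm or the gripper's body presses on something with over 40 N, if the wrist force passes 120 N, or if a joint passes its speed limit or range.

## Working session

There is one attempt and no reset: what is moved stays moved. The work goes in short steps, Python scripts to look and compute and a tool call to move; the robot and the scene stay as the last step left them, time stands still between calls to the robot, and variables do not carry over. Pictures are saved under pics/ and viewed, and the job is handed in when it is done.

Besides the shell and the picture viewer there is one more tool, called after "Call:" by a JSON object that holds its "method" and its "body", one argument or row to a line. carry_out: Moves the arm, as the interface text tells. Its arguments: {"type":"object","properties":{"plan":{"type":"array"},"hand":{"type":"number"},"force":{"type":"number"}},"required":["plan"]}

```bash
mkdir -p pics; ls; python3 - <<'E'
from station import r
import cv2,numpy as np
print(r.state())
for n in("scene","top"):
    d=r.get_image(n); cv2.imwrite(f"pics/{n}0.png",cv2.cvtColor(d["image"],cv2.COLOR_RGB2BGR)); print(n,d["mtx"],d["pose"],[k for k in d])
E
```

```text
pics
{'clock': 0.0, 'joint_positions': array([66.02441337, 34.38424713, -0.14461814, 91.67868671,  0.10377178,
       54.02406265, -4.57288266]), 'joint_velocities': array([-0.02154004, -0.0128271 ,  0.01943736, -0.06113518,  0.0080612 ,
        0.06648805, -0.04505349]), 'joint_torque': array([-2.64219983e-03, -7.65063787e+01,  1.49638530e+00, -2.52346587e+01,
       -5.24002046e-02,  1.68110908e-02,  1.48840650e-04]), 'tcp_pos': array([ 0.24280499, -0.68267538,  0.24277761]), 'tool_rot': array([-9.00091334e+01,  8.64159731e-02, -7.04168681e+01]), 'wrist_force': array([ 0.1404263 ,  0.83207777, -1.42047812]), 'wrist_torque': array([-0.06967078, -0.02235045,  0.00560346]), 'width': 0.09272028564235071}
scene [[472.39475674   0.         279.90366732]
 [  0.         472.39475674 208.10175278]
 [  0.           0.           1.        ]] [[ 0.85124971  0.29813454 -0.43184456  0.18380661]
 [-0.5245168   0.50849333 -0.68287382 -0.57404485]
 [ 0.01600181  0.80780587  0.58923137  0.66922896]
 [ 0.          0.          0.          1.        ]] ['image', 'mtx', 'pose']
top [[504.35914643   0.         269.5962311 ]
 [  0.         504.35914643 211.98363556]
 [  0.           0.           1.        ]] [[ 2.37974249e-03  9.94194472e-01 -1.07571786e-01  4.93706255e-01]
 [-9.99996410e-01  2.49845870e-03  9.68840350e-04  9.80136054e-02]
 [ 1.23197939e-03  1.07569095e-01  9.94196848e-01  1.18867310e+00]
 [ 0.00000000e+00  0.00000000e+00  0.00000000e+00  1.00000000e+00]] ['image', 'mtx', 'pose']
```

View pics/scene0.png

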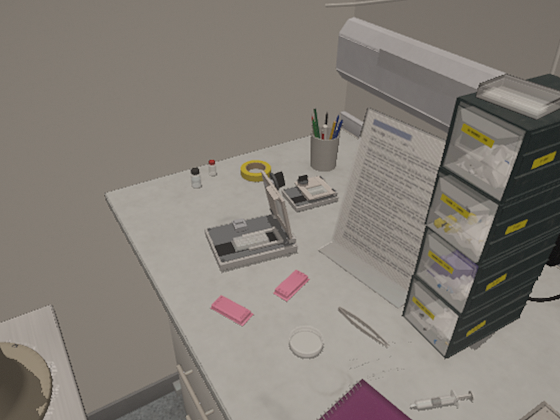

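View pics/top0.png

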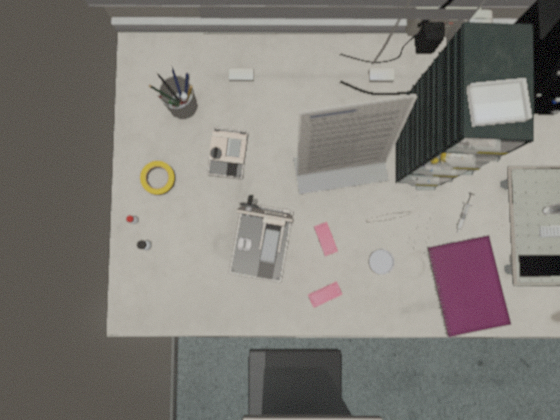

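```bash
cat > h.py <<'E'
import numpy as np,cv2
from station import r
def ray(d,u,v):
    K,P=d["mtx"],d["pose"]
    q=np.array([(u-K[0,2])/K[0,0],-(v-K[1,2])/K[1,1],-1.]); return P[:3,3],P[:3,:3]@q
def onz(d,u,v,z):
    o,q=ray(d,u,v); return o+q*(z-o[2])/q[2]
def proj(d,p):
    P=d["pose"];c=P[:3,:3].T@(np.asarray(p)-P[:3,3]);K=d["mtx"]
    return K[0,0]*c[0]/-c[2]+K[0,2],K[1,1]*-c[1]/-c[2]+K[1,2]
def crop(d,x0,y0,w,h,s,name):
    im=cv2.cvtColor(d["image"],cv2.COLOR_RGB2BGR)[y0:y0+h,x0:x0+w]
    cv2.imwrite("pics/"+name,cv2.resize(im,None,fx=s,fy=s,interpolation=cv2.INTER_CUBIC))
E
python3 - <<'E'
from h import *
d=r.get_image("top"); crop(d,215,185,90,100,6,"t1.png")
d=r.get_image("scene"); crop(d,195,155,120,120,5,"s1.png")
E
```

```text
(no output)
```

View pics/t1.png

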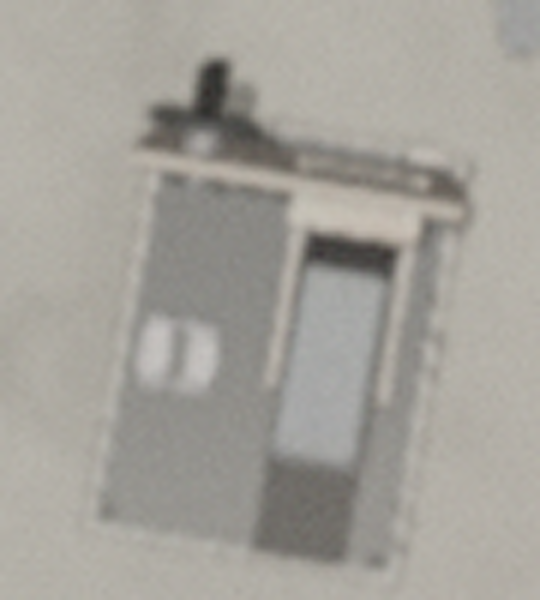

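View pics/s1.png

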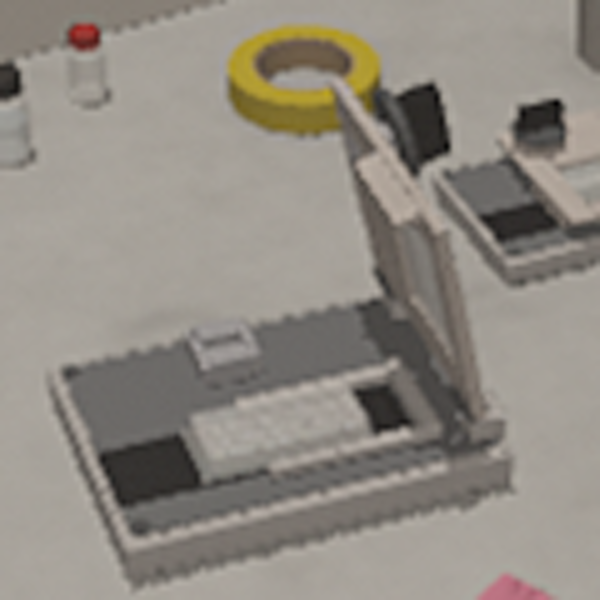

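```bash
python3 - <<'E'
from h import *
t=r.get_image("top"); s=r.get_image("scene")
def T(U,V,z): return onz(t,215+(U+.5)/6-.5,185+(V+.5)/6-.5,z)
def S(U,V,z): return onz(s,195+(U+.5)/5-.5,155+(V+.5)/5-.5,z)
pts={"FL":(100,518,.024),"FR":(403,570,.024),"rec":(178,355,.036),"railL_end":(270,387,.031),"railR_end":(385,405,.031),
"chipFL":(275,458,.035),"chipFR":(352,466,.035),"chipBL":(307,262,.035),"chipBR":(385,273,.035),"BR":(455,235,.024)}
for k,v in pts.items(): print("T",k,T(*v).round(4))
ps={"FL":(52,375,.024),"FR":(125,545,.024),"rec":(225,342,.036),"BR":(510,455,.024),"chipFL":(188,410,.035),"chipFR":(205,475,.026)}
for k,v in ps.items(): print("S",k,S(*v).round(4))
E
```

```text
T FL [0.4836 0.1845 0.024 ]
T FR [0.4641 0.0687 0.024 ]
T rec [0.5453 0.1546 0.036 ]
T railL_end [0.5334 0.1196 0.031 ]
T railR_end [0.5267 0.0757 0.031 ]
T chipFL [0.5064 0.1175 0.035 ]
T chipFR [0.5035 0.0883 0.035 ]
T chipBL [0.581  0.1056 0.035 ]
T chipBR [0.5769 0.0758 0.035 ]
T BR [0.5924 0.0486 0.024 ]
S FL [0.4746 0.1886 0.024 ]
S FR [0.4548 0.0749 0.024 ]
S rec [0.5434 0.1574 0.036 ]
S BR [0.617  0.0427 0.024 ]
S chipFL [0.509  0.1252 0.035 ]
S chipFR [0.5005 0.0942 0.026 ]
```

```bash
cat >> h.py <<'E'
PSI=np.radians(-9.6); O=np.array([0.560,0.116,0])
def H(x,y,z,O_=None,psi=None):
    o=O if O_ is None else O_; p=PSI if psi is None else psi
    return np.array([o[0]+(x*np.cos(p)-y*np.sin(p))/1e3,o[1]+(x*np.sin(p)+y*np.cos(p))/1e3,z/1e3])
def toH(p):
    q=np.asarray(p)[:2]-O[:2];c,s=np.cos(PSI),np.sin(PSI); return 1e3*np.array([q[0]*c+q[1]*s,-q[0]*s+q[1]*c])
def overlay(d,x0,y0,w,h,s,name,lines):
    im=cv2.cvtColor(d["image"],cv2.COLOR_RGB2BGR)[y0:y0+h,x0:x0+w]
    im=cv2.resize(im,None,fx=s,fy=s,interpolation=cv2.INTER_CUBIC)
    for L,c in lines:
        p=[proj(d,q) for q in L]; p=np.int32([[(u+.5-x0)*s-.5,(v+.5-y0)*s-.5] for u,v in p]); cv2.polylines(im,[p],False,c,1)
    cv2.imwrite("pics/"+name,im)
def box(x0,x1,y0,y1,z): return [H(*a,z) for a in((x0,y0),(x1,y0),(x1,y1),(x0,y1),(x0,y0))]
BASE=[(box(-95,75,-62,62,24),(0,0,255)),(box(-95,75,-62,62,0),(255,0,0)),(box(-28,48,-40.5,-3.5,31),(0,255,0)),(box(-32,-12,22,50,36),(255,0,255))]
E
python3 - <<'E'
from h import *
overlay(r.get_image("top"),215,185,90,100,6,"t2.png",BASE)
overlay(r.get_image("scene"),195,155,120,120,5,"s2.png",BASE)
E
```

```text
(no output)
```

View pics/t2.png

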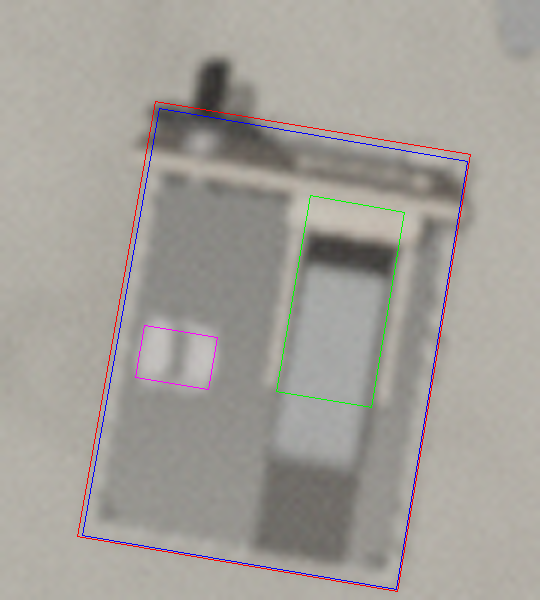

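View pics/s2.png

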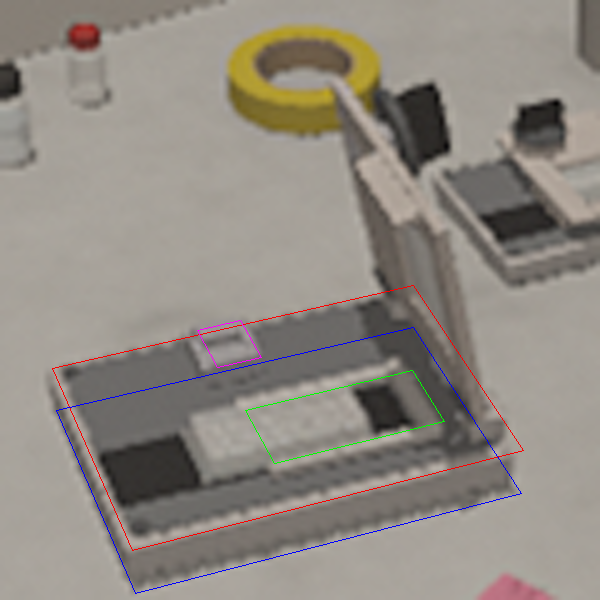

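```bash
cat >> h.py <<'E'
def onHy(d,u,v,y):
    o,q=ray(d,u,v); n=np.array([-np.sin(PSI),np.cos(PSI),0]); p0=H(0,y,0)
    p=o+q*((p0-o)@n)/(q@n); return np.r_[toH(p),p[2]*1e3]
def plan(target,yaw,n=None,st=None):
    from scipy.spatial.transform import Rotation as Ro
    st=st or r.state(); p=np.array(st["tcp_pos"]);y=st["tool_rot"][2]
    dy=(yaw-y+180)%360-180; dp=np.asarray(target)-p
    N=n or int(np.ceil(max(np.linalg.norm(dp)/.048,abs(dy)/8.5,1)))
    for k in range(N):
        a=np.radians(y); ax=np.array([np.cos(a),np.sin(a),0]);ay=np.array([0,0,-1]);az=np.cross(ax,ay)
        stp=(target-p)/(N-k); t=[round(100*float(stp@v),1) for v in(ax,ay,az)]; tr=round(-dy/N,1)
        print(t+[tr]); p=p+(t[0]*ax+t[1]*ay+t[2]*az)/100; y-=tr
    print("end",p.round(4),round(y,1))
E
python3 - <<'E'
from h import *
s=r.get_image("scene");t=r.get_image("top")
print(onHy(s,195+335.5/5-.5,155+85.5/5-.5,60), onHy(s,195+440.5/5-.5,155+232.5/5-.5,-60))
print("top",onHy(t,215+140.5/6-.5,185+150.5/6-.5,60),onHy(t,215+468.5/6-.5,185+215.5/6-.5,-60))
print("chip front",[toH(p) for p in [(.5064,.1175),(.5035,.0883),(.509,.1252),(.5005,.0942)]])
tg=H(-85,-22,200); print(tg); plan(tg,80.4)
print(r.state()["clock"])
E
```

```text
[ 36.56255067  60.         141.35669539] [ 35.36332367 -60.         144.71631068]
top [49.34951387 60.         81.4538372 ] [ 36.64575239 -60.         177.82421673]
chip front [array([-53.09954071,  -7.45981077]), array([-51.08928181, -36.73452442]), array([-51.82007036,   0.56595746]), array([-55.03120553, -31.41745404])]
[0.47252142 0.10848343 0.2       ]
[-3.7, 0.2, 2.7, np.float64(-8.4)]
[-3.3, 0.2, 3.2, np.float64(-8.4)]
[-2.8, 0.2, 3.6, np.float64(-8.4)]
[-2.2, 0.3, 4.0, np.float64(-8.4)]
[-1.6, 0.2, 4.3, np.float64(-8.4)]
[-1.0, 0.3, 4.5, np.float64(-8.4)]
[-0.3, 0.2, 4.6, np.float64(-8.4)]
[0.4, 0.3, 4.6, np.float64(-8.4)]
[1.0, 0.2, 4.5, np.float64(-8.4)]
[1.7, 0.3, 4.3, np.float64(-8.4)]
[2.3, 0.2, 4.0, np.float64(-8.4)]
[2.8, 0.3, 3.6, np.float64(-8.4)]
[3.3, 0.2, 3.1, np.float64(-8.4)]
[3.7, 0.3, 2.6, np.float64(-8.4)]
[4.1, 0.2, 2.1, np.float64(-8.4)]
[4.3, 0.3, 1.4, np.float64(-8.4)]
[4.5, 0.2, 0.8, np.float64(-8.4)]
[4.5, 0.3, 0.1, np.float64(-8.4)]
end [0.4725 0.1082 0.1996] 80.8
0.5
```

Call:
{"method": "carry_out", "body": {
  "plan": [
    [[-3.7,0.2,2.7,-8.4],[-3.3,0.2,3.2,-8.4],[-2.8,0.2,3.6,-8.4],[-2.2,0.3,4.0,-8.4],[-1.6,0.2,4.3,-8.4]]
  ],
  "hand": 1,
  "force": 20
}}

```text
clock: 1.0
tcp_pos: [0.3045, -0.4622, 0.2311]
tool_rot: [-90.3, -0.1, -27.8]
wrist_force: [1.2, 0.5, -0.3]
width: 0.0574
```

Call:
{"method": "carry_out", "body": {
  "plan": [
    [[-1.0,0.3,4.5,-8.4],[-0.3,0.2,4.6,-8.4],[0.4,0.3,4.6,-8.4],[1.0,0.2,4.5,-8.4],[1.7,0.3,4.3,-8.4]]
  ]
}}

```text
clock: 1.5
tcp_pos: [0.3662, -0.2315, 0.218]
tool_rot: [-90.6, -0.0, 15.2]
wrist_force: [1.9, 0.3, -0.0]
width: 0.0175
```

```bash
python3 - <<'E'
from h import *
st=r.state();print(st["clock"],st["tcp_pos"],st["tool_rot"],st["joint_positions"].round(1),st["wrist_force"],st["width"])
plan(H(-85,-22,200),80.4)
E
```

```text
1.5 [ 0.36617711 -0.23146565  0.21798833] [-9.05818040e+01 -3.40746571e-02  1.51984818e+01] [ 45.7  18.4 -26.9 129.1  15.3  35.   22.6] [ 1.90525093  0.31155997 -0.01890985] 0.01752166990230097
[2.4, 0.2, 3.8, np.float64(-8.2)]
[2.9, 0.2, 3.4, np.float64(-8.2)]
[3.4, 0.2, 2.9, np.float64(-8.2)]
[3.7, 0.2, 2.4, np.float64(-8.2)]
[4.0, 0.2, 1.8, np.float64(-8.2)]
[4.3, 0.3, 1.3, np.float64(-8.2)]
[4.4, 0.2, 0.6, np.float64(-8.2)]
[4.5, 0.3, 0.0, np.float64(-8.2)]
end [0.4729 0.1088 0.2   ] 80.8
```

Call:
{"method": "carry_out", "body": {
  "plan": [
    [[2.4,0.2,3.8,-8.2],[2.9,0.2,3.4,-8.2],[3.4,0.2,2.9,-8.2],[3.7,0.2,2.4,-8.2],[4.0,0.2,1.8,-8.2]]
  ]
}}

```text
clock: 2.0
tcp_pos: [0.4323, -0.0104, 0.2076]
tool_rot: [-90.8, 0.3, 57.8]
wrist_force: [1.2, -1.4, -0.9]
width: 0.0004
```

Call:
{"method": "carry_out", "body": {
  "plan": [
    [[4.3,0.3,1.3,-8.2],[4.4,0.2,0.6,-8.2],[4.5,0.3,0,-8.0],[0,0,0,0]]
  ]
}}

```text
clock: 2.4
tcp_pos: [0.4712, 0.1307, 0.1995]
tool_rot: [-90.9, 0.4, 83.8]
wrist_force: [-0.7, 0.0, 0.5]
width: 0.0008
```

```bash
python3 - <<'E'
from h import *
st=r.state();print(st["clock"],st["tcp_pos"],st["tool_rot"],st["joint_positions"].round(1),st["wrist_force"],st["width"],r.nose_length)
plan(H(-85,-22,200),80.4)
s=r.get_image("scene");crop(s,150,100,200,180,4,"s3.png")
t=r.get_image("top");crop(t,190,160,140,140,4,"t3.png")
for d in(s,t):print(proj(d,st["tcp_pos"]-[0,0,.025]))
E
```

```text
2.4 [0.47121635 0.13065309 0.19945533] [-90.85523332   0.35879318  83.77151492] [  9.7  27.3 -44.4 123.2  31.   40.4  28. ] [-0.6541667   0.02940146  0.52866218] 0.000840120219417204 0.025
[-2.2, -0.1, -0.4, np.float64(3.4)]
end [0.4728 0.1083 0.2005] 80.4
(np.float64(209.91095537776465), np.float64(184.74731521889038))
(np.float64(252.5771715339128), np.float64(277.8570497899135))
```

View pics/s3.png

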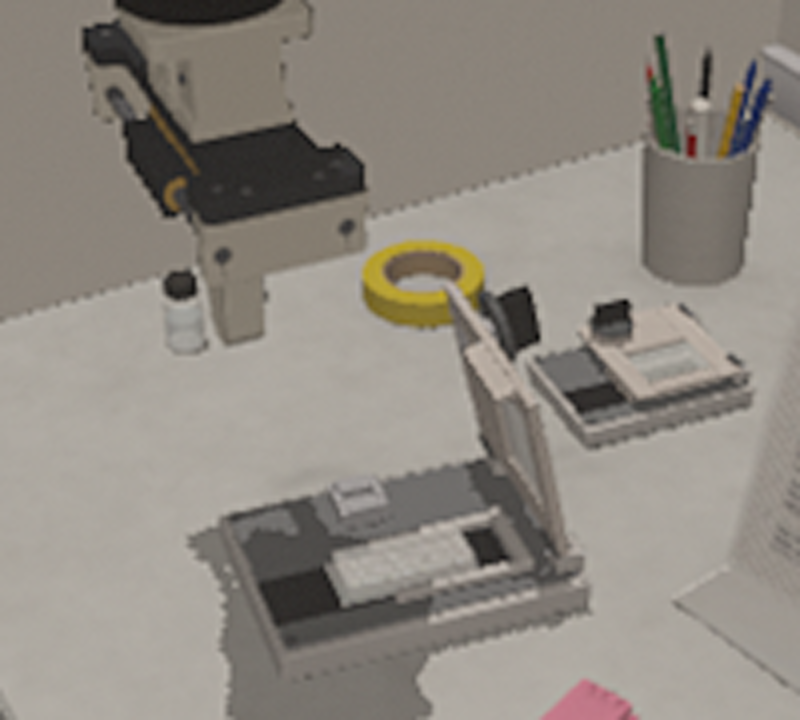

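View pics/t3.png

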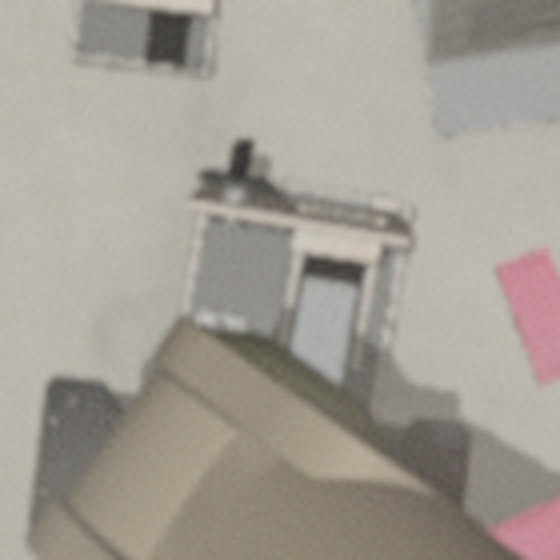

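```bash
sed -i 's/O=np.array(.*/O=np.array([0.559,0.117,0])/' h.py; python3 - <<'E'
from h import *
plan(H(-74,-22,110),80.4)
E
```

```text
[-0.8, 4.4, -0.7, np.float64(1.4)]
[-0.8, 4.5, -0.8, np.float64(1.4)]
end [0.4825 0.1075 0.1099] 80.5
```

Call:
{"method": "carry_out", "body": {
  "plan": [
    [[-0.8,4.4,-0.7,1.4],[-0.8,4.5,-0.8,1.4],[0,0,0,0],[0,0,0,0]]
  ]
}}

```text
clock: 2.9
tcp_pos: [0.4842, 0.1004, 0.1104]
tool_rot: [-90.9, 0.8, 79.7]
wrist_force: [0.6, 0.1, 0.3]
width: 0.0007
```

```bash
python3 - <<'E'
from h import *
st=r.state();print(st["clock"],st["tcp_pos"],toH(st["tcp_pos"]),st["tool_rot"],st["wrist_force"])
plan(H(-74,-22,54),80.4)
E
```

```text
2.9 [0.48417103 0.10038764 0.11038797] [-71.01064915 -28.85885593] [-90.94183896   0.76452357  79.74894376] [0.5940577  0.06410579 0.29334507]
[0.3, 2.8, 0.2, np.float64(-0.3)]
[0.4, 2.8, 0.1, np.float64(-0.3)]
end [0.4824 0.1078 0.0544] 80.3
```

Call:
{"method": "carry_out", "body": {
  "plan": [
    [[0.4,2.8,0.2,-0.3],[0.3,2.8,0.2,-0.3],[0,0,0,0],[0,0,0,0]]
  ]
}}

```text
clock: 3.3
tcp_pos: [0.485, 0.106, 0.0608]
tool_rot: [-91.4, 0.7, 80.1]
wrist_force: [-0.6, 0.6, 0.2]
width: 0.0005
```

```bash
python3 - <<'E'
from h import *
st=r.state();print(st["clock"],st["tcp_pos"],toH(st["tcp_pos"]),st["tool_rot"],st["wrist_force"])
s=r.get_image("scene");crop(s,195,140,120,135,5,"s4.png")
E
```

```text
3.3 [0.48500443 0.10599614 0.0608439 ] [-71.12423387 -23.18991355] [-91.44566166   0.67186156  80.09819769] [-0.59318431  0.58604298  0.23634076]
```

View pics/s4.png

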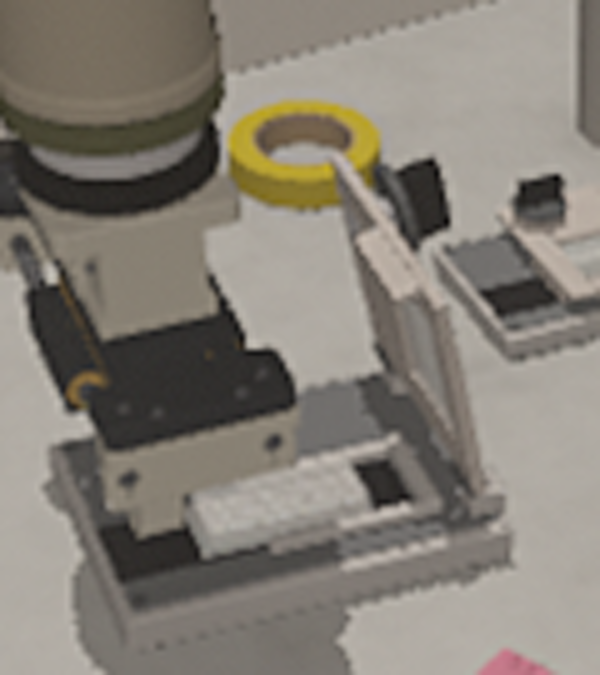

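Call:
{"method": "carry_out", "body": {
  "plan": [
    [[0.1,0.7,0,0.3],[0,0.1,0,0],[0,0,-0.8,0],[0,0,-0.8,0],[0,0,0,0]]
  ]
}}

```text
clock: 3.85
tcp_pos: [0.5049, 0.1033, 0.0572]
tool_rot: [-91.8, 0.5, 79.6]
wrist_force: [0.8, -0.1, 0.3]
width: 0.0004
```

```bash
python3 - <<'E'
from h import *
st=r.state();print(st["clock"],st["tcp_pos"],toH(st["tcp_pos"]),st["tool_rot"],st["wrist_force"])
E
```

```text
3.85 [0.50488053 0.10331562 0.05721638] [-51.07946004 -22.51818561] [-91.81091572   0.52761929  79.6284331 ] [ 0.77402902 -0.14640478  0.33985357]
```

Call:
{"method": "carry_out", "body": {
  "plan": [
    [[0,0.3,-0.1,0],[0,0.1,-0.4,0],[0,0,-0.3,0],[0,0,0,0]]
  ]
}}

```text
clock: 4.25
tcp_pos: [0.5136, 0.1013, 0.0529]
tool_rot: [-91.8, 0.5, 79.6]
wrist_force: [0.2, 0.2, 0.3]
width: 0.0005
```

```bash
python3 - <<'E'
from h import *
st=r.state();print(st["clock"],st["tcp_pos"],toH(st["tcp_pos"]),st["tool_rot"],st["wrist_force"])
s=r.get_image("scene");crop(s,195,140,120,135,5,"s5.png")
E
```

```text
4.25 [0.51357206 0.10133731 0.05288003] [-42.17972416 -23.01931522] [-91.77064905   0.52964313  79.58095463] [0.21043508 0.17042923 0.28389646]
```

View pics/s5.png

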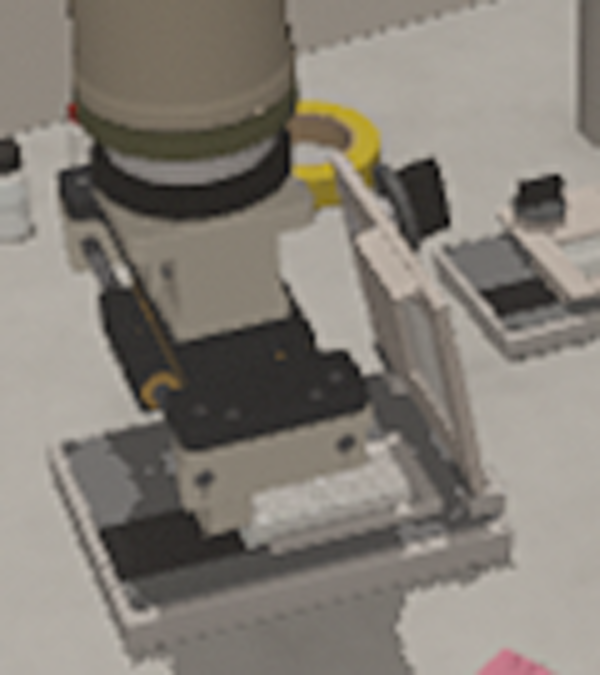

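Call:
{"method": "carry_out", "body": {
  "plan": [
    [[0,0,-0.2,0],[0,0,-0.2,0],[0,0,0,0]]
  ]
}}

```text
clock: 4.6
tcp_pos: [0.5138, 0.1013, 0.0528]
tool_rot: [-91.5, 0.6, 79.7]
wrist_force: [0.9, 0.3, -0.0]
width: 0.0004
```

```bash
python3 - <<'E'
from h import *
st=r.state();print(st["clock"],st["tcp_pos"],toH(st["tcp_pos"]),st["tool_rot"],st["wrist_force"])
E
```

```text
4.6 [0.51383014 0.10129516 0.05277291] [-41.91823005 -23.01782939] [-91.49256135   0.60275467  79.71184961] [ 0.91060128  0.30456654 -0.02168651]
```

Call:
{"method": "carry_out", "body": {
  "plan": [
    [[0,0,-0.4,0]]
  ]
}}

```text
clock: 4.7
tcp_pos: [0.5147, 0.101, 0.0527]
tool_rot: [-91.3, 0.7, 79.8]
wrist_force: [-19.1, 5.3, 14.5]
width: 0.0004
```

Call:
{"method": "carry_out", "body": {
  "plan": [
    [[0,0,-0.5,0]]
  ]
}}

```text
clock: 4.8
tcp_pos: [0.5149, 0.101, 0.0527]
tool_rot: [-90.9, 0.8, 79.9]
wrist_force: [-23.5, 6.1, 19.8]
width: 0.0006
```

```bash
python3 - <<'E'
from h import *
st=r.state();print(st["clock"],st["tcp_pos"],toH(st["tcp_pos"]),st["tool_rot"],st["wrist_force"])
E
```

```text
4.8 [0.51492859 0.10098973 0.05270124] [-40.78421792 -23.13579899] [-90.90418815   0.76242957  79.93914533] [-23.46843562   6.07147691  19.83249654]
```

Call:
{"method": "carry_out", "body": {
  "plan": [
    [[0,0,1.0,0],[0,0,1.5,0],[0,-4.5,0.5,0],[0,-4.8,0,0],[0,-4.8,0,0]]
  ]
}}

```text
clock: 5.3
tcp_pos: [0.4794, 0.1089, 0.1916]
tool_rot: [-90.3, 1.0, 80.2]
wrist_force: [1.1, -0.1, 0.3]
width: 0.0002
```

```bash
python3 - <<'E'
from h import *
st=r.state();print(st["clock"],st["tcp_pos"],toH(st["tcp_pos"]),st["tool_rot"],st["wrist_force"])
B=BASE+[(box(-33,40,-39,-5,26),(0,255,255))]
s=r.get_image("scene");overlay(s,195,140,120,135,5,"s6.png",B)
E
```

```text
5.3 [0.47937413 0.10894582 0.19157426] [-77.16760741 -21.22049165] [-90.25191185   1.02512889  80.17555276] [ 1.14111022 -0.12127276  0.32568858]
```

View pics/s6.png

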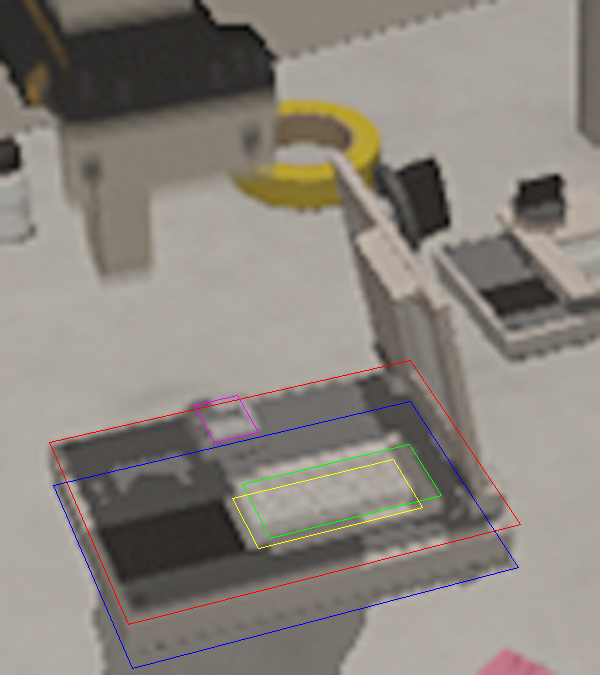

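```bash
python3 - <<'E'
from h import *
plan(H(88,-40,202),80.4)
print()
st=r.state(); st["tcp_pos"]=H(88,-40,202); plan(H(88,-40,157),80.4,st=st)
E
```

```text
[-0.5, -0.1, -4.1, np.float64(-0.0)]
[-0.5, -0.1, -4.1, np.float64(-0.0)]
[-0.5, -0.1, -4.1, np.float64(-0.0)]
[-0.5, -0.1, -4.0, np.float64(-0.0)]
end [0.6389 0.0633 0.2021] 80.2

[0.0, 4.5, 0.0, np.float64(-0.2)]
end [0.6391 0.0629 0.157 ] 80.4
```

Call:
{"method": "carry_out", "body": {
  "plan": [
    [[-0.5,-1.0,-2.5,0],[-0.5,-0.5,-4.1,0],[-0.5,-0.2,-4.3,0],[-0.5,0,-4.3,0],[0,0,0,0]]
  ]
}}

```text
clock: 5.85
tcp_pos: [0.6352, 0.0624, 0.2247]
tool_rot: [-91.5, 0.9, 80.1]
wrist_force: [-0.5, -0.6, -1.5]
width: 0.0007
```

```bash
python3 - <<'E'
from h import *
st=r.state();print(st["clock"],st["tcp_pos"],toH(st["tcp_pos"]),st["tool_rot"],st["wrist_force"])
plan(H(88,-40,157),80.4)
E
```

```text
5.85 [0.63516849 0.06239451 0.22471988] [ 84.20831697 -41.13826961] [-91.45791988   0.87370562  80.14124202] [-0.4591077  -0.63527854 -1.54881604]
[0.1, 3.4, -0.2, np.float64(-0.1)]
[0.0, 3.4, -0.2, np.float64(-0.1)]
end [0.6393 0.0627 0.1567] 80.3
```

Call:
{"method": "carry_out", "body": {
  "plan": [
    [[0.1,3.4,-0.1,0],[0,3.2,-0.1,0],[0,0,0,0]]
  ]
}}

```text
clock: 6.15
tcp_pos: [0.6405, 0.061, 0.1575]
tool_rot: [-91.7, 0.8, 80.0]
wrist_force: [-0.4, -0.3, 0.5]
width: 0.0003
```

```bash
python3 - <<'E'
from h import *
st=r.state();print(st["clock"],st["tcp_pos"],toH(st["tcp_pos"]),st["tool_rot"],st["wrist_force"])
s=r.get_image("scene");crop(s,180,100,150,150,4,"s7.png")
E
```

```text
6.15 [0.64053174 0.0609689  0.15754556] [ 89.73420678 -41.6494958 ] [-91.66424895   0.83747908  79.9663488 ] [-0.39520063 -0.34840668  0.52163326]
```

View pics/s7.png

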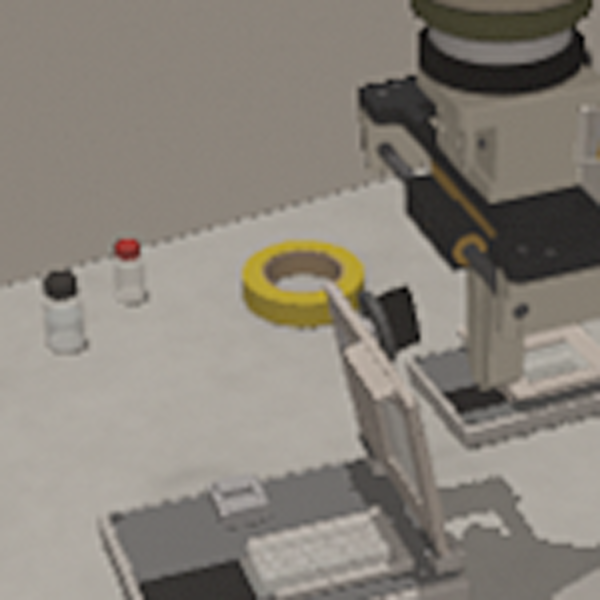

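```bash
cat >> h.py <<'E'
def cov(th,r_=94,y=-40): return H(60-r_*np.cos(th)+3*np.sin(th)+7.5,y,41+r_*np.sin(th)+3*np.cos(th)+25)
def seq(ths):
    st=dict(r.state())
    for a in ths:
        plan(cov(a),80.4,1,st); st["tcp_pos"]=cov(a)
E
python3 - <<'E'
from h import *
seq([1.34,1.22,1.1,.98,.86,.74])
E
```

```text
[0.1, 0.1, 4.1, np.float64(-0.4)]
end [0.601  0.0697 0.1585] 80.4
[-0.0, 0.3, 1.1, np.float64(-0.4)]
end [0.5897 0.0713 0.1552] 80.4
[-0.0, 0.4, 1.0, np.float64(-0.4)]
end [0.58   0.073  0.1513] 80.4
[-0.0, 0.5, 1.0, np.float64(-0.4)]
end [0.5696 0.0747 0.1461] 80.4
[-0.0, 0.7, 0.9, np.float64(-0.4)]
end [0.5609 0.0762 0.1387] 80.4
[-0.0, 0.8, 0.8, np.float64(-0.4)]
end [0.5528 0.0775 0.1312] 80.4
```

Call:
{"method": "carry_out", "body": {
  "plan": [
    [[0.1,0.1,3.0,-0.4],[0,0,1.0,0],[0,0.2,1.0,0],[0,0.3,1.0,0]]
  ]
}}

```text
clock: 6.6
tcp_pos: [0.5844, 0.074, 0.1567]
tool_rot: [-92.3, 0.6, 80.3]
wrist_force: [3.4, 0.4, -0.3]
width: 0.0003
```

```bash
python3 - <<'E'
from h import *
st=r.state();print(st["clock"],st["tcp_pos"],toH(st["tcp_pos"]),st["tool_rot"],st["wrist_force"])
s=r.get_image("scene");crop(s,180,100,150,150,4,"s8.png")
E
```

```text
6.6 [0.58442668 0.07398979 0.1567386 ] [ 32.24336702 -38.16752099] [-92.29103711   0.64859226  80.34270864] [ 3.39724348  0.35795262 -0.26734464]
```

View pics/s8.png

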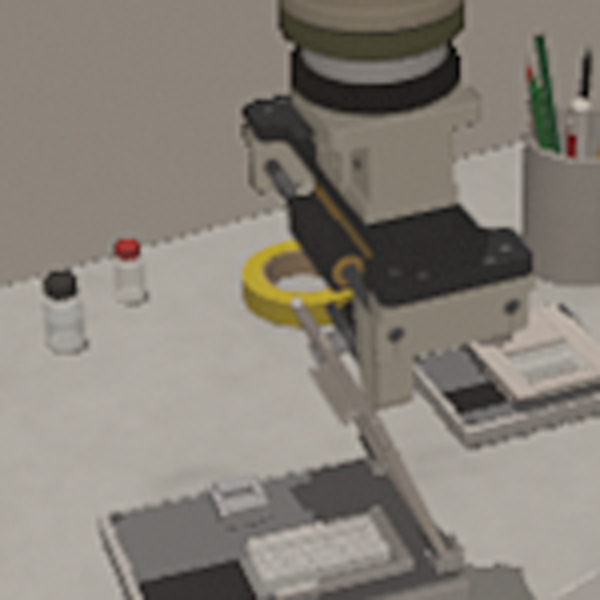

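```bash
python3 - <<'E'
from h import *
seq([1.05,.93,.81,.69,.57])
E
```

```text
[-0.2, 0.7, 0.7, np.float64(-0.0)]
end [0.5755 0.0734 0.1492] 80.4
[-0.0, 0.6, 1.0, np.float64(-0.0)]
end [0.5655 0.0753 0.143 ] 80.4
[-0.0, 0.7, 0.9, np.float64(-0.0)]
end [0.557  0.0768 0.1361] 80.4
[-0.0, 0.8, 0.8, np.float64(-0.0)]
end [0.5492 0.0781 0.1282] 80.4
[-0.0, 0.9, 0.7, np.float64(-0.0)]
end [0.5424 0.0792 0.1191] 80.4
```

Call:
{"method": "carry_out", "body": {
  "plan": [
    [[-0.2,0.8,0.9,0],[0,0.8,1.0,0],[0,0.9,0.9,0],[0,1.0,0.8,0]]
  ]
}}

```text
clock: 7.05
tcp_pos: [0.5474, 0.0785, 0.1197]
tool_rot: [-92.4, 0.6, 80.3]
wrist_force: [1.2, 0.5, 1.6]
width: 0.0005
```

```bash
python3 - <<'E'
from h import *
st=r.state();print(st["clock"],st["tcp_pos"],toH(st["tcp_pos"]),st["tool_rot"],st["wrist_force"])
h=toH(st["tcp_pos"]);dx=60-(h[0]-7.5);dz=st["tcp_pos"][2]*1e3-25-41;print(np.hypot(dx,dz),np.arctan2(dz,dx))
seq([.6,.5,.4,.3,.2,.1])
E
```

```text
7.05 [0.54741148 0.07847355 0.11970925] [ -5.00122872 -39.91952709] [-92.4291416    0.55875975  80.3072378 ] [1.24026949 0.46793613 1.60303887]
90.22811041399733 0.6375901039899391
[-0.0, -0.2, 0.3, np.float64(-0.1)]
end [0.5445 0.079  0.1217] 80.4
[-0.0, 0.8, 0.5, np.float64(-0.1)]
end [0.5391 0.0798 0.1136] 80.4
[-0.0, 0.8, 0.4, np.float64(-0.1)]
end [0.535  0.0805 0.1057] 80.4
[-0.0, 0.9, 0.4, np.float64(-0.1)]
end [0.5307 0.0812 0.0964] 80.4
[-0.0, 0.9, 0.3, np.float64(-0.1)]
end [0.5283 0.0816 0.0876] 80.4
[-0.0, 0.9, 0.2, np.float64(-0.1)]
end [0.5267 0.0819 0.0786] 80.4
```

Call:
{"method": "carry_out", "body": {
  "plan": [
    [[0,0.7,0.7,0],[0,0.9,0.6,0],[0,1.0,0.5,0],[0,1.0,0.4,0]]
  ]
}}

```text
clock: 7.45
tcp_pos: [0.5243, 0.0819, 0.0798]
tool_rot: [-92.3, 0.5, 80.3]
wrist_force: [2.0, -0.0, 1.8]
width: 0.0002
```

```bash
python3 - <<'E'
from h import *
st=r.state();print(st["clock"],st["tcp_pos"],toH(st["tcp_pos"]),st["tool_rot"],st["wrist_force"])
h=toH(st["tcp_pos"]);dx=60-(h[0]-7.5);dz=st["tcp_pos"][2]*1e3-25-41;print(np.hypot(dx,dz),np.arctan2(dz,dx))
s=r.get_image("scene");crop(s,180,130,150,150,4,"s9.png")
seq([.2,.1,0])
E
```

```text
7.45 [0.52434011 0.08189593 0.07976162] [-28.32024887 -40.39266339] [-92.3429114    0.54967485  80.31973587] [ 1.99491655e+00 -1.39915732e-03  1.81446179e+00]
96.80342013850414 0.14264366693876632
[0.1, -0.9, -0.6, np.float64(-0.1)]
end [0.5291 0.0819 0.0874] 80.4
[-0.0, 0.9, 0.2, np.float64(-0.1)]
end [0.5267 0.0819 0.0786] 80.4
[-0.0, 0.9, 0.1, np.float64(-0.1)]
end [0.526  0.082  0.0694] 80.4
```

View pics/s9.png

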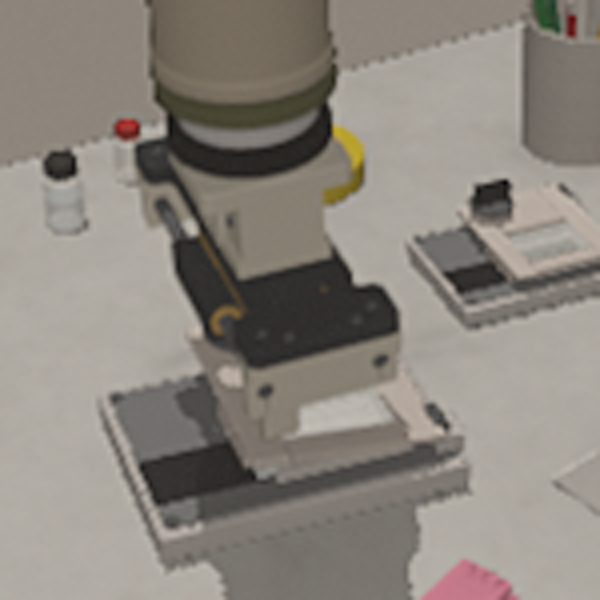

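Cover almost shut (θ≈0.11 rad); continuing to press down gently until the force rises.

Call:
{"method": "carry_out", "body": {
  "plan": [
    [[0,0.6,-0.1,0],[0,0.6,0,0]]
  ]
}}

```text
clock: 7.7
tcp_pos: [0.5234, 0.0818, 0.0672]
tool_rot: [-92.2, 0.7, 80.4]
wrist_force: [-19.4, -7.6, 107.4]
width: 0.0002
```

Call:
{"method": "carry_out", "body": {
  "plan": [
    [[0,0.4,0,0]]
  ]
}}

```text
clock: 7.8
tcp_pos: [0.5234, 0.0819, 0.0672]
tool_rot: [-92.5, 0.8, 80.4]
wrist_force: [-23.2, -6.7, 107.6]
width: 0.0005
```

Call:
{"method": "carry_out", "body": {
  "plan": [
    [[0,0.3,0,0]]
  ]
}}

```text
clock: 7.9
tcp_pos: [0.5232, 0.0819, 0.0682]
tool_rot: [-92.7, 1.0, 80.5]
wrist_force: [-14.1, -3.1, 57.0]
width: 0.0002
```

Call:
{"method": "carry_out", "body": {
  "plan": [
    [[0,-0.3,0,0]]
  ]
}}

```text
clock: 8.0
tcp_pos: [0.523, 0.0821, 0.0727]
tool_rot: [-92.8, 1.0, 80.5]
wrist_force: [-0.3, 1.2, 0.4]
width: 0.0005
```

```bash
python3 - <<'E'
from h import *
st=r.state();print(st["clock"],st["tcp_pos"],toH(st["tcp_pos"]),st["tool_rot"],st["wrist_force"])
E
```

```text
8.0 [0.52298188 0.08206273 0.07271775] [-29.68727357 -40.4547078 ] [-92.83982403   1.0024553   80.48654037] [-0.31617439  1.15097202  0.36862333]
```

Call:
{"method": "carry_out", "body": {
  "plan": [
    [[0,-3,0,0],[0,-4,1,0],[0,-4,3,0],[0,0,3,0],[0,0,2,0]]
  ]
}}

```text
clock: 8.5
tcp_pos: [0.4289, 0.1, 0.182]
tool_rot: [-92.9, 1.0, 80.3]
wrist_force: [0.7, 0.1, 0.1]
width: 0.0004
```

```bash
python3 - <<'E'
from h import *
st=r.state();print(st["clock"],st["tcp_pos"],toH(st["tcp_pos"]),st["tool_rot"],st["wrist_force"])
s=r.get_image("scene");B=[(box(-45,60,-60,60,44),(0,0,255)),([H(-22,36,58)+.021*np.array([np.cos(a),np.sin(a),0]) for a in np.linspace(0,6.3,40)],(0,255,0)),(box(-40,-4,31,41,78),(255,0,255))]
overlay(s,195,140,120,135,5,"s10.png",B);crop(s,195,140,120,135,5,"s10r.png")
t=r.get_image("top");overlay(t,190,170,140,120,5,"t10.png",B)
E
```

```text
8.5 [0.42887444 0.09999945 0.18198659] [-125.46812953  -38.46335619] [-92.91634528   0.95149118  80.26567216] [0.68927557 0.06990341 0.12288351]
```

View pics/s10.png

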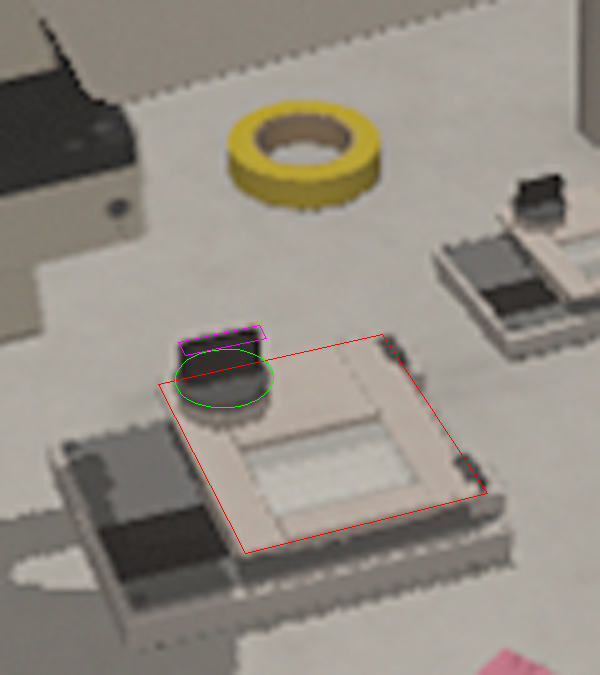

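View pics/s10r.png

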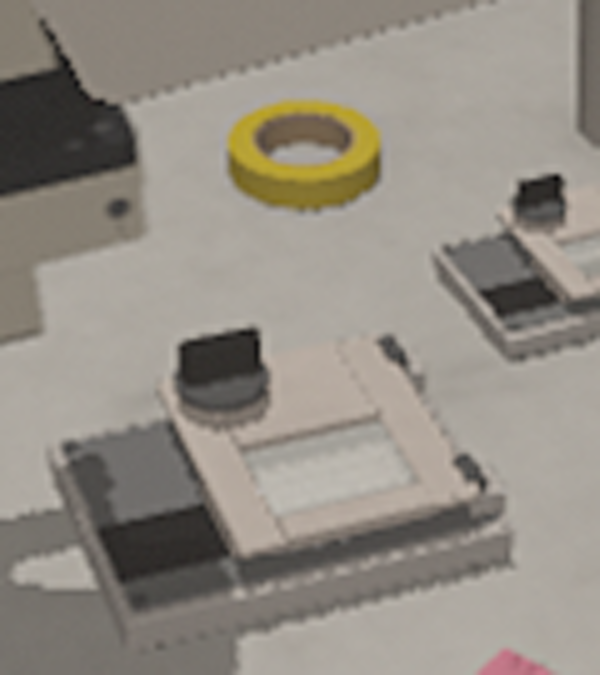

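View pics/t10.png

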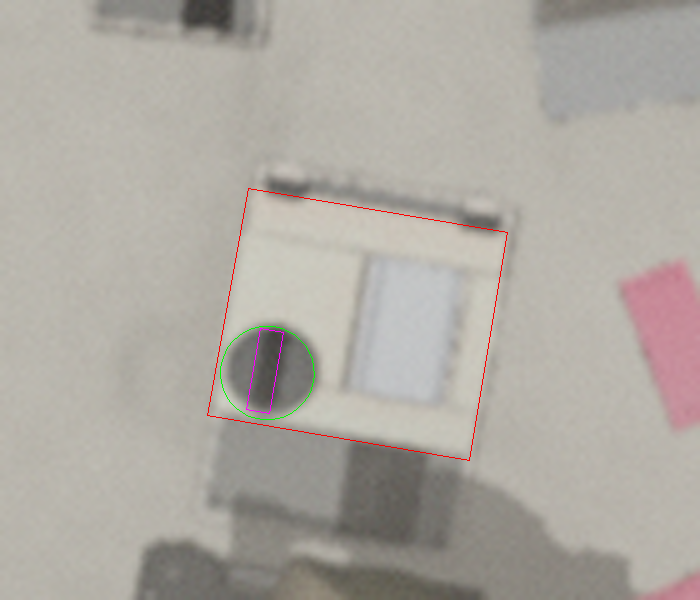

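```bash
cat >> h.py <<'E'
def tipinfo():
    from scipy.spatial.transform import Rotation as Ro
    st=r.state();R=Ro.from_euler("xyz",st["tool_rot"],degrees=True).as_matrix()
    tip=st["tcp_pos"]+.025*R[:,1]
    print("t",st["clock"],"tcp",st["tcp_pos"].round(4),"tipH",toH(tip).round(1),"tipz",round(tip[2]*1e3,1),"rot",st["tool_rot"].round(1),"F",st["wrist_force"].round(1),"T",st["wrist_torque"].round(2),"w",st["width"])
    return st,R,tip
def tipplan(x,y,z,yaw,n=1):
    st,R,tip=tipinfo(); d=R.T@(H(x,y,z)-tip)*100
    print("shift cm",d.round(2),"per row",(d/n).round(2),"turn",round(-((yaw-st["tool_rot"][2]+180)%360-180),1))
E
python3 - <<'E'
from h import *
tipplan(-22.5,36,120,80.4,3)
E
```

```text
t 8.6 tcp [0.428  0.1001 0.1817] tipH [-125.  -39.] tipz 156.7 rot [-92.9   1.   80.4] F [ 0.6 -0.7 -0.6] T [ 0.06 -0.11 -0.05] w 0.0005534682578490596
shift cm [  7.56   4.04 -10.07] per row [ 2.52  1.35 -3.36] turn -0.0
```

Call:
{"method": "carry_out", "body": {
  "plan": [
    [[2.5,1.3,-3.4,0],[2.5,1.3,-3.4,0],[2.5,1.3,-3.3,0],[0,0,0,0],[0,0,0,0]]
  ],
  "hand": -0.3,
  "force": 30
}}

```text
clock: 9.1
tcp_pos: [0.5486, 0.1555, 0.143]
tool_rot: [-92.9, 1.2, 80.2]
wrist_force: [0.3, -0.1, -0.1]
width: 0.0358
```

```bash
python3 - <<'E'
from h import *
tipplan(-22.5,36,85,80.4,1)
E
```

```text
t 9.1 tcp [0.5486 0.1555 0.143 ] tipH [-15.5  35.6] tipz 118.1 rot [-92.9   1.2  80.2] F [ 0.3 -0.1 -0.1] T [ 0.04 -0.1  -0.01] w 0.03583826795854322
shift cm [0.1  3.27 0.87] per row [0.1  3.27 0.87] turn -0.2
```

Call:
{"method": "carry_out", "body": {
  "plan": [
    [[0,1.6,0.4,0],[0.1,1.6,0.3,0],[0,0,0,0],[0,0,0,0]]
  ]
}}

```text
clock: 9.5
tcp_pos: [0.5426, 0.1543, 0.1098]
tool_rot: [-92.8, 1.3, 80.1]
wrist_force: [-0.5, -0.7, 0.2]
width: 0.0604
```

```bash
python3 - <<'E'
from h import *
tipplan(-22.5,36,61,80.4,1)
s=r.get_image("scene");crop(s,195,120,100,110,6,"s11.png")
t=r.get_image("top");crop(t,215,185,90,100,6,"t11.png")
E
```

```text
t 9.5 tcp [0.5426 0.1543 0.1098] tipH [-21.2  33.5] tipz 84.8 rot [-92.8   1.3  80.1] F [-0.5 -0.7  0.2] T [ 0.15 -0.08 -0.02] w 0.060423606702812147
shift cm [0.31 2.37 0.25] per row [0.31 2.37 0.25] turn -0.3
```

View pics/s11.png

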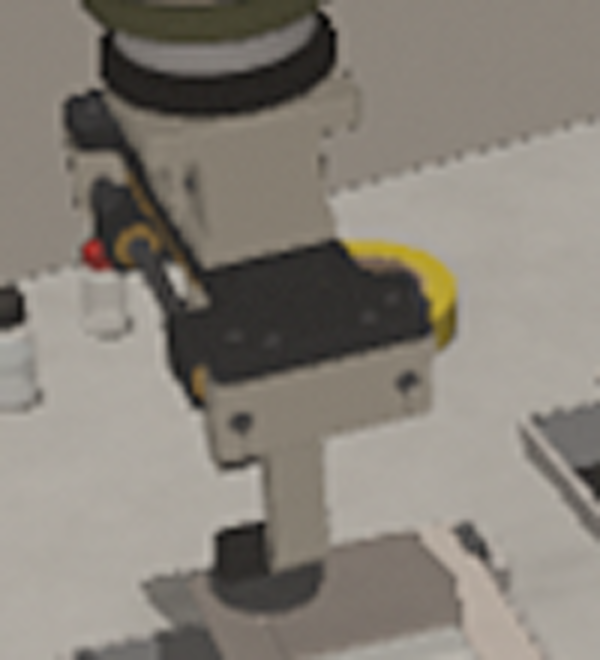

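Call:
{"method": "carry_out", "body": {
  "plan": [
    [[0.2,1.2,0.2,-0.3],[0.2,1.1,0.1,0],[0,0,0,0],[0,0,0,0]]
  ]
}}

```text
clock: 10.0
tcp_pos: [0.5423, 0.1583, 0.0863]
tool_rot: [-93.0, 1.3, 80.4]
wrist_force: [-0.6, -0.2, -0.0]
width: 0.0605
```

```bash
python3 - <<'E'
from h import *
tipplan(-22.5,36,60.5,80.4,1)
E
```

```text
t 10.0 tcp [0.5423 0.1583 0.0863] tipH [-22.1  37.3] tipz 61.3 rot [-93.    1.3  80.4] F [-0.6 -0.2 -0. ] T [ 0.07 -0.07  0.01] w 0.0604757983933417
shift cm [-0.13  0.08  0.04] per row [-0.13  0.08  0.04] turn -0.0
```

Call:
{"method": "carry_out", "body": {
  "plan": [
    [[-0.1,0,0,0],[0,0,0,0],[0,0,0,0],[0,0,0,0],[0,0,0,0]]
  ],
  "hand": 1,
  "force": 15
}}

```text
clock: 10.5
tcp_pos: [0.5423, 0.1574, 0.0868]
tool_rot: [-93.0, 1.2, 80.4]
wrist_force: [-0.2, 0.6, 1.0]
width: 0.0254
```

Call:
{"method": "carry_out", "body": {
  "plan": [
    [[0,0,0,0],[0,0,0,0]]
  ]
}}

```text
clock: 10.7
tcp_pos: [0.5424, 0.1573, 0.0869]
tool_rot: [-93.0, 1.2, 80.4]
wrist_force: [0.1, -0.3, 1.4]
width: 0.01
```

```bash
python3 - <<'E'
from h import *
tipplan(-22.5,36,58,80.4,1)
E
```

```text
t 10.7 tcp [0.5424 0.1573 0.0869] tipH [-21.8  36.4] tipz 62.0 rot [-93.    1.2  80.4] F [ 0.1 -0.3  1.4] T [-0.03 -0.09 -0.05] w 0.010023005447248398
shift cm [-0.03  0.39  0.09] per row [-0.03  0.39  0.09] turn -0.0
```

Call:
{"method": "carry_out", "body": {
  "plan": [
    [[0,0.2,0,0],[0,0.2,0,0]]
  ],
  "force": 40
}}

```text
clock: 10.9
tcp_pos: [0.5424, 0.1573, 0.0832]
tool_rot: [-93.0, 1.2, 80.4]
wrist_force: [-1.5, -1.2, 6.4]
width: 0.0097
```

```bash
python3 - <<'E'
from h import *
tipplan(-22.5,36,54.5,80.4,1)
E
```

```text
t 10.9 tcp [0.5424 0.1573 0.0832] tipH [-21.7  36.4] tipz 58.3 rot [-93.    1.2  80.4] F [-1.5 -1.2  6.4] T [ 0.12  0.25 -0.  ] w 0.009711974800934331
shift cm [-0.03  0.37  0.1 ] per row [-0.03  0.37  0.1 ] turn -0.0
```

Call:
{"method": "carry_out", "body": {
  "plan": [
    [[0,0.2,0,0],[0,0.2,0,0]]
  ]
}}

```text
clock: 11.1
tcp_pos: [0.5425, 0.1573, 0.0795]
tool_rot: [-93.0, 1.2, 80.4]
wrist_force: [-2.3, -0.2, 8.9]
width: 0.0097
```

Call:
{"method": "carry_out", "body": {
  "plan": [
    [[0,0.1,0,0]]
  ]
}}

```text
clock: 11.2
tcp_pos: [0.5425, 0.1574, 0.079]
tool_rot: [-93.1, 1.3, 80.4]
wrist_force: [-4.8, -1.5, 19.8]
width: 0.0098
```

```bash
python3 - <<'E'
from h import *
tipinfo()
E
```

```text
t 11.2 tcp [0.5425 0.1574 0.079 ] tipH [-21.6  36.5] tipz 54.0 rot [-93.1   1.3  80.4] F [-4.8 -1.5 19.8] T [-0.39  0.76 -0.09] w 0.00979111529138061
```

Call:
{"method": "carry_out", "body": {
  "plan": [
    [[0,0.1,0,5],[0,0.1,0,5]]
  ]
}}

```text
clock: 11.4
tcp_pos: [0.5425, 0.1573, 0.0789]
tool_rot: [-93.4, 0.7, 70.2]
wrist_force: [-5.9, -1.1, 19.4]
width: 0.0099
```

```bash
python3 - <<'E'
from h import *
tipinfo()
E
```

```text
t 11.4 tcp [0.5425 0.1573 0.0789] tipH [-21.6  36.4] tipz 54.0 rot [-93.4   0.7  70.2] F [-5.9 -1.1 19.4] T [-0.49  1.11 -0.03] w 0.009893937933235002
```

Call:
{"method": "carry_out", "body": {
  "plan": [
    [[0,0.1,0,7],[0,0.1,0,7],[0,0.1,0,7]]
  ]
}}

```text
clock: 11.7
tcp_pos: [0.5422, 0.1571, 0.079]
tool_rot: [-93.6, -0.6, 48.4]
wrist_force: [-5.2, -0.4, 16.1]
width: 0.0096
```

```bash
python3 - <<'E'
from h import *
tipinfo()
E
```

```text
t 11.7 tcp [0.5422 0.1571 0.079 ] tipH [-21.8  36.1] tipz 54.1 rot [-93.6  -0.6  48.4] F [-5.2 -0.4 16.1] T [-0.44  1.1  -0.06] w 0.00961848392856482
```

Turned 32°, still fully pressed.

Call:
{"method": "carry_out", "body": {
  "plan": [
    [[0,0.1,0,7],[0,0.1,0,7],[0,0.1,0,7]]
  ]
}}

```text
clock: 12.0
tcp_pos: [0.542, 0.157, 0.0789]
tool_rot: [-93.3, -2.0, 26.6]
wrist_force: [-5.1, 0.5, 17.0]
width: 0.0094
```

```bash
python3 - <<'E'
from h import *
tipinfo()
E
```

```text
t 12.0 tcp [0.542  0.157  0.0789] tipH [-21.9  36. ] tipz 54.0 rot [-93.3  -2.   26.6] F [-5.1  0.5 17. ] T [-0.45  1.25 -0.03] w 0.009355815240972766
```

Call:
{"method": "carry_out", "body": {
  "plan": [
    [[0,0.1,0,7],[0,0.1,0,7],[0,0.1,0,7],[0,0.1,0,6]]
  ]
}}

```text
clock: 12.4
tcp_pos: [0.5417, 0.1571, 0.0789]
tool_rot: [-92.1, -3.4, -1.5]
wrist_force: [-4.2, 0.1, 16.9]
width: 0.0097
```

Call:
{"method": "carry_out", "body": {
  "plan": [
    [[0,0.1,0,5],[0,0.1,0,4]]
  ]
}}

```text
clock: 12.6
tcp_pos: [0.5418, 0.1572, 0.0787]
tool_rot: [-91.5, -3.8, -10.9]
wrist_force: [-3.1, -1.6, 16.0]
width: 0.0098
```

```bash
python3 - <<'E'
from h import *
tipinfo()
E
```

```text
t 12.6 tcp [0.5418 0.1572 0.0787] tipH [-22.   36.1] tipz 53.8 rot [-91.5  -3.8 -10.9] F [-3.1 -1.6 16. ] T [-0.39  1.08  0.19] w 0.00978473357186538
```

Call:
{"method": "carry_out", "body": {
  "plan": [
    [[0,0.1,0,4],[0,0.1,0,4]]
  ]
}}

```text
clock: 12.8
tcp_pos: [0.542, 0.1572, 0.0787]
tool_rot: [-91.0, -4.1, -19.0]
wrist_force: [-3.8, -0.9, 16.8]
width: 0.0107
```

```bash
python3 - <<'E'
from h import *
tipinfo()
E
```

```text
t 12.8 tcp [0.542  0.1572 0.0787] tipH [-21.7  36.2] tipz 53.8 rot [-91.   -4.1 -19. ] F [-3.8 -0.9 16.8] T [-0.53  1.03  0.79] w 0.01066021795840058
```

Call:
{"method": "carry_out", "body": {
  "plan": [
    [[0,0,0,0],[0,0,0,0],[0,0,0,0],[0,0,0,0],[0,0,0,0]]
  ],
  "hand": -0.3
}}

```text
clock: 13.3
tcp_pos: [0.5472, 0.1576, 0.0812]
tool_rot: [-90.7, -4.7, -19.2]
wrist_force: [2.9, -1.0, 3.5]
width: 0.046
```

```bash
python3 - <<'E'
from h import *
tipinfo()
E
```

```text
t 13.3 tcp [0.5472 0.1576 0.0812] tipH [-16.4  37.4] tipz 56.3 rot [-90.7  -4.7 -19.2] F [ 2.9 -1.   3.5] T [-0.24 -0.48 -0.01] w 0.04604688246578744
```

Call:
{"method": "carry_out", "body": {
  "plan": [
    [[-0.2,-1.5,0,0],[-0.1,-3,0,0],[0,-4,0,0],[0,-4,0,0]]
  ]
}}

```text
clock: 13.7
tcp_pos: [0.5292, 0.1631, 0.2048]
tool_rot: [-91.3, -3.9, -19.0]
wrist_force: [0.9, 0.3, -0.2]
width: 0.0606
```

Call:
{"method": "carry_out", "body": {
  "plan": [
    [[-4,0,0,0],[-4,0,0,0],[-4,0,0,0],[0,0,0,0]]
  ]
}}

```text
clock: 14.1
tcp_pos: [0.4117, 0.2036, 0.2039]
tool_rot: [-90.9, -4.2, -19.1]
wrist_force: [1.8, -0.1, 0.6]
width: 0.0602
```

```bash
python3 - <<'E'
from h import *
tipinfo()
B=[(box(-45,60,-60,60,44),(0,0,255)),([H(-22,36,54.5)+.021*np.array([np.cos(a),np.sin(a),0]) for a in np.linspace(0,6.3,40)],(0,255,0)),(box(-27,-17,18,54,74.5),(255,0,255))]
s=r.get_image("scene");overlay(s,195,140,120,135,5,"s12.png",B);crop(s,195,140,120,135,5,"s12r.png")
t=r.get_image("top");overlay(t,190,170,140,120,5,"t12.png",B)
cv2.imwrite("pics/s12full.png",cv2.cvtColor(s["image"],cv2.COLOR_RGB2BGR))
E
```

```text
t 14.1 tcp [0.4117 0.2036 0.2039] tipH [-157.9   60.1] tipz 179.0 rot [-90.9  -4.2 -19.1] F [ 1.8 -0.1  0.6] T [-0.06  0.02  0.05] w 0.06019577173741391
```

View pics/s12.png

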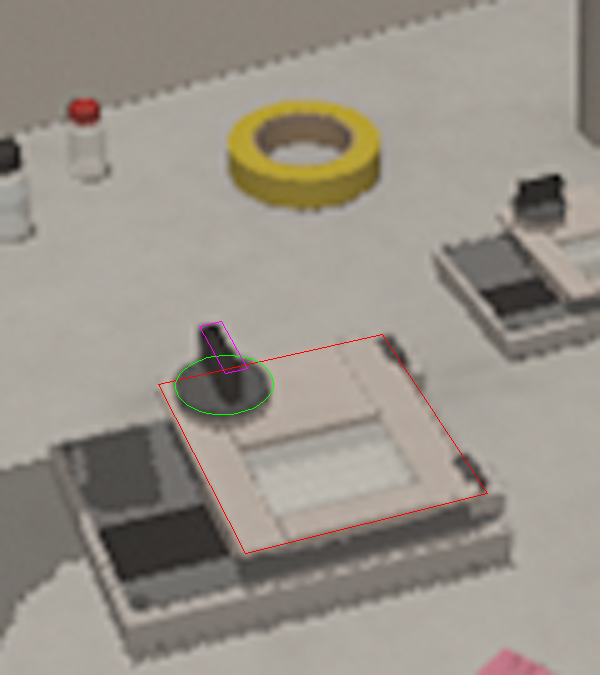

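View pics/s12r.png

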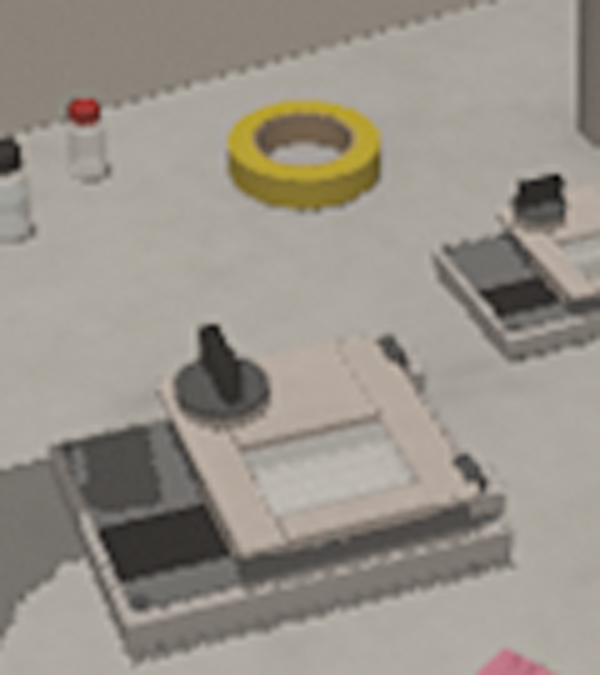

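View pics/t12.png

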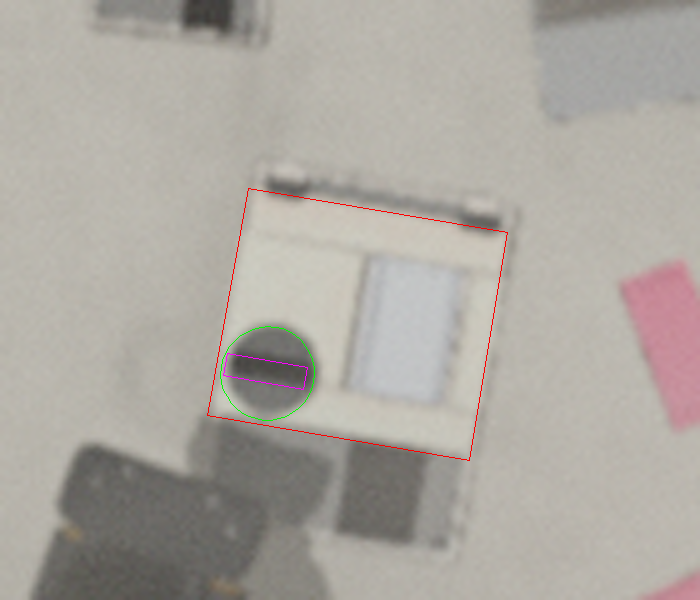

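View pics/s12full.png

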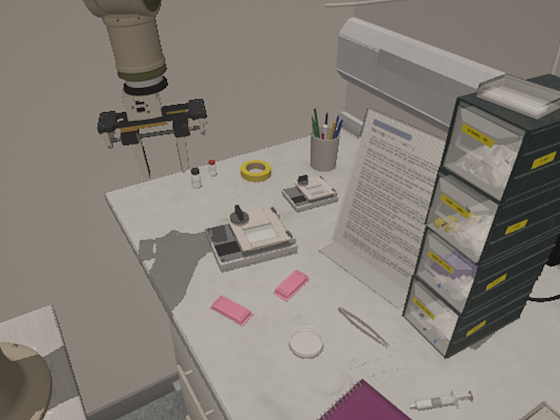

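```bash
python3 - <<'E'
from h import *
from scipy.ndimage import label
t=r.get_image("top");s=r.get_image("scene")
def wing(d,z,th):
    u,v=map(int,proj(d,H(-22,36,z)));w=14
    g=cv2.cvtColor(d["image"],cv2.COLOR_RGB2GRAY)[v-w:v+w,u-w:u+w]
    m=g<th;l,n=label(m);k=np.argmax(np.bincount(l[m]));vv,uu=np.nonzero(l==k)
    P=np.array([onz(d,a+u-w,b+v-w,z)[:2] for a,b in zip(uu,vv)]);c=P.mean(0);e,V=np.linalg.eigh(np.cov((P-c).T))
    print(len(uu),toH(c),np.degrees(np.arctan2(V[1,1],V[0,1]))%180,np.sqrt(e)*1e3*12**.5)
for th in(50,60,70,80):wing(t,74.5,th)
cur=cv2.cvtColor(s["image"],cv2.COLOR_RGB2BGR);old=cv2.imread("pics/scene0.png")
df=cv2.absdiff(cv2.GaussianBlur(cur,(3,3),0),cv2.GaussianBlur(old,(3,3),0)).max(2)
for n,(u,v) in dict(vial=(196,178),vial2=(212,168),dish=(306,342),tw=(363,326)).items(): print(n,df[v-20:v+20,u-28:u+28].max())
E
```

```text
Traceback (most recent call last):
ValueError: attempt to get argmax of an empty sequence
```

```bash
python3 - <<'E'
from h import *
from scipy.ndimage import label
t=r.get_image("top");s=r.get_image("scene")
def wing(d,z,f):
    u,v=map(int,proj(d,H(-22,36,z)));w=10
    g=cv2.cvtColor(d["image"],cv2.COLOR_RGB2GRAY)[v-w:v+w,u-w:u+w]
    m=g<g.min()+f;l,n=label(m);k=np.argmax(np.bincount(l[m]));vv,uu=np.nonzero(l==k)
    P=np.array([onz(d,a+u-w,b+v-w,z)[:2] for a,b in zip(uu,vv)]);c=P.mean(0);e,V=np.linalg.eigh(np.cov((P-c).T))
    print(len(uu),g.min(),toH(c),np.degrees(np.arctan2(V[1,1],V[0,1]))%180,np.sqrt(e)*1e3*12**.5)
for f in(8,12,18,24):wing(t,74.5,f)
cur=cv2.cvtColor(s["image"],cv2.COLOR_RGB2BGR);old=cv2.imread("pics/scene0.png")
df=cv2.absdiff(cv2.GaussianBlur(cur,(3,3),0),cv2.GaussianBlur(old,(3,3),0)).max(2)
for n,(u,v) in dict(vial=(196,178),vial2=(212,168),dish=(306,342),tw=(363,326)).items(): print(n,df[v-13:v+13,u-8:u+8].max())
E
```

```text
8 70 [-2789.6041002  -4988.98184135] 55.42794897210812 [371.17301746 505.98962518]
42 70 [-2810.65443745 -4258.74679405] 80.98778735347835 [ 486.62030809 1998.21872065]
54 70 [-2793.4275638  -4200.29753404] 81.1870372047689 [ 530.25546533 2147.95740549]
63 70 [-2798.94548338 -4184.10347356] 81.32342132411357 [ 619.96423962 2120.14058301]
vial 26
vial2 7
dish 7
tw 7
```

```bash
python3 - <<'E'
from h import *
from scipy.ndimage import label
t=r.get_image("top");s=r.get_image("scene");old=cv2.imread("pics/scene0.png");cur=cv2.cvtColor(s["image"],cv2.COLOR_RGB2BGR)
for im in(old,cur):
    g=cv2.cvtColor(im,cv2.COLOR_BGR2GRAY)[160:192,188:206];v,u=np.nonzero(g<70);print(len(u),u.mean()+188,v.mean()+160)
u,v=map(int,proj(t,H(-22,36,74.5)));w=10
g=cv2.cvtColor(t["image"],cv2.COLOR_RGB2GRAY)[v-w:v+w,u-w:u+w];vv,uu=np.nonzero(g<g.min()+15)
P=np.array([onz(t,a+u-w,b+v-w,.0745)[:2] for a,b in zip(uu,vv)]);c=P.mean(0);e,V=np.linalg.eigh(np.cov((P-c).T));print(toH(c),np.degrees(np.arctan2(V[1,1],V[0,1]))%180,np.sqrt(e*12)*1e3)
tipinfo()
E
```

```text
47 194.70212765957447 170.93617021276594
47 194.70212765957447 170.93617021276594
[-19.49139156  36.44868645] 81.16602592908296 [ 7.27723981 28.76995016]
t 14.5 tcp [0.4177 0.2024 0.2034] tipH [-151.7   59.9] tipz 178.5 rot [-90.8  -4.3 -19.4] F [ 0.6  0.4 -0.1] T [-0.02  0.05  0.02] w 0.06051420100363459
```

Vial unmoved, wing at 81° in world (a full quarter turn), cover level. Handing in.

```bash
python3 - <<'E'
from station import r
print(r.job_done())
E
```

```text
the job is handed in; nothing more can be done
None
```

The chip is home, the cover is shut and the stud is locked. I handed the job in at about 14.5 s on the clock, with no verdict reported.

1. **Chip:** I pushed it until it met the back stop firmly at about 24 N. In the next picture its front lay on the outline expected for a chip that is home.
2. **Cover:** I swung it down from about 1.34 rad until it stopped. Its level outline matched in both camera views.
3. **Stud:** I gripped the wing and pressed it right in: about 8 mm of travel, with the force rising to about 20 N at the bottom. I turned it clockwise to the end stop, where the torque rose to 0.8 N m, and let go.

**Last checks:**
- After release, the wing lay at 81° in world, against about 80.4° expected for a full quarter turn.
- The flange sat near the expected locked height; I judged this by eye from the overlay, not by measuring.
- The black-capped vial's cap was on the same pixels as at the start. The image patches at the dish and the tweezers had not changed.

**Less good:**
- While I pressed the cover shut, the wrist force went to about 108 N, under the 120 N limit but harder than intended.
- The tool tilted a few degrees over the run, with no visible effect.
- The two cameras disagreed by a few millimetres on the holder's position. I used the scene camera, which agreed best with the gripper tip.

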